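# Blow the dust off a turned handle with the two-speed air gun

## Task

Clean the freshly turned wooden handle at the blow-off station. First push the handle along its trough until its end sits against the stop, in front of the air nozzle; then pull up the spring plunger knob on the clear guard cover, slide the cover fully open, and squeeze the air-gun trigger: hold it at its pressure point for half a second (gentle air), then squeeze on through to the end of the second stage and hold that for one second (full blast). Let the trigger go, slide the cover fully closed so that the plunger drops back into its hole, and leave the handle at the stop and the hammer, tin and sanding block where they lie.

Things in the scene. Friction and masses are not known exactly. Their poses are not given: they have to be found in the camera images.
- station: Blow-off station, fixed: plywood base board 215 x 300, 10 thick, carrying a wooden trough and beside it a grey steel housing with the air gun. Origin on the bench under about the board's middle; z up, y along trough and housing. All positions in these texts are in this frame, in mm.
- stop_face (a point): Middle of the stop's face at the trough's floor, at (-65, -130, 14). The stop is a block across the trough, top at z = 40, facing +y. The trough runs along y at x = -65, open at its +y end (y = 139); floor z = 14, side walls up to z = 28, 38 wide inside. A brass nozzle 9 thick comes out of the housing at y = -68, up to z = 57, ending at x = -40 beside the trough.
- handle_center (a point): Centre of the loose turned wooden handle: a round spindle 120 long, 34 thick at its ends, about 80 g, lying along y in the trough, centre at z = 31. It starts 40 to 90 from the stop; against the stop its centre is at y = -70. Push on its +y end with the fingertips above the trough walls.
- opening (a point): Middle of the trigger opening in the housing's top, at (55, -85, 66): y -141 to -30, 85 clear in x; under the clear cover. Housing: x 5 to 105, y -145 to 140; its flat deck (y above -30) is at z = 66; guide rails on its two long edges reach z = 79.
- cover (a joint): Slide of the guard cover along +y, m: 0 closed, 0.125 fully open, end stops at both, about 2 N friction, stays where left. Clear plate 6 thick with an aluminium bar (86 x 30, top z = 77) across its +y end; closed it spans y -142 to 0. The plunger stands on the bar and moves with it. Locked while the plunger pin is in its hole in the deck; the only hole is at the closed position.
- cover_edge (a point): Top of the middle of the cover's +y edge; at (55, 0, 77) when closed, moves with the cover.
- plunger (a joint): Lift of the spring plunger knob, m: 0 down (pin in its hole), 0.016 fully up; 4 to 7 N to pull. The pin is clear of the hole above 0.010; the knob springs down when let go. Let go with the cover open, the pin rides on the deck (about 0.010) and the cover can be pushed freely; the pin drops in by itself when the cover is fully closed.
- knob_center (a point): Centre of the plunger knob: a black upright cylinder 26 in diameter, 24 high, its underside 12 above the cover's bar, over a steel collar 18 in diameter, 10 high. Cover closed and knob down: at (55, -15, 101). Moves with the cover and lifts with the knob.
- trigger_pad (a point): Where to press the trigger, on its top face: a flat ridged steel lever 32 wide (x), 90 long (y), level in the opening; at rest this point is at (55, -95, 50). The lever hinges about an x axis through (55, -35, 44); its free end (y = -125) goes down. This point sinks 9 in the first stage and 9 more in the second.
- trigger_first (a joint): First stage of the trigger, rad: 0 at rest, 0.15 at the pressure point (3 to 5 N at the pad). Springs back.
- trigger_second (a joint): Second stage of the trigger, rad, further turn beyond the first: stays at 0 until the push passes about 9 N (the pressure point), 0.15 at its end stop (about 13 N). Springs back. The lever's whole turn is the sum of both joints.
- tin_center (a point): Centre of a tin 70 in diameter, 85 high, standing on the bench; leave it alone.
- sander_center (a point): Centre of a sanding block 110 x 60 x 36 mm lying on the bench; leave it alone.
- hammer: A hammer 260 mm long lying along its own x axis; origin under its middle; leave it alone.
Mind the look-alikes: they are no part of the job. What is meant by the part that bears handle_center is not black or turquoise, and is the larger of those in its own colour.

How it is judged:
By the outcome, as a careful person would: the job done as asked, in the order asked, and still so for the second after the job is handed in, with the robot touching nothing.
It also fails if it takes over 72 s, if anything falls off the work surface, if the arm or the gripper's body presses on something with over 40 N, if the wrist force passes 120 N, or if a joint passes its speed limit or range.

## Robot

A 7-joint arm with a two-finger parallel gripper is mounted at the origin on the work surface. World frame = base frame: x ahead of the robot, y to its left, z up, the work surface at z = 0. Lengths are in m, angles in rad, forces in N, time in s.
With the tool pointing down it reaches from about 0.4 to 0.85 m from the base axis. Payload 10.4 kg.
Tool frame: the origin (TCP) lies midway between the tips of the shut fingers; the grasp point (between the pads) lies 19 mm behind it; z points along the fingers, y is the line along which they close (so a half turn about z gives the same grasp; the last joint's range is limited). The gripper opens to 87 mm and grips with 3 to 60 N. Pads are 19 mm wide; open, the fingers measure 117 mm over their backs; the gripper's body (75 mm by 190 mm) begins 51 mm behind the grasp point.
Start: joints at [1.226, 0.332, -0.065, 1.46, 0.022, 1.35, -0.088], TCP at [0.198, -0.593, 0.223] pointing down, gripper open.
Joint ranges: [-2.6, 2.6], [-0.5, 2.12], [-1.47, 1.34], [0.16, 2.42], [-1.27, 4.41], [0.06, 2.06], [-2.6, 2.6]. Speed limits (rad/s): [2.22, 2.22, 2.79, 2.79, 3.14, 3.14, 3.14].

## Interface

Orientations are given as a unit quaternion [x, y, z, w].
In Python, from bench import r gives the robot as it stands.
- The arm moves only by the tool move_arm, never from a script. Its argument "targets" is a list of rows, each a list of 3 entries, a list of its own where there are three numbers: the shift along the tool's x, y, z in cm, then the turn, a rotation vector about the tool's x, y, z in rad, then the opening in per cent of the stroke, from 0 (shut) to 100 (fully open). In form: [[[x, y, z], [wx, wy, wz], gripper], ...]. A call has 1 to 20 rows; each row shifts and turns the commanded pose from where the row before left it, along the tool's axes as they then stand; what a row does not reach is not made up. A row lasts 1/8 s, in which the tool goes at most 62.5 mm and 10.7 degrees, less where a joint would pass 70% of its speed; a pose out of reach is approached as far as the arm can. A call with a gripper value outside its range is refused whole. The fingers move at their own pace and stop on an object; "grip_force" is the grip in N (left out, the last holds). Time passes only in rows, so rows that do not move let the fingers close. It gives the time, the measured TCP pose, the force, the opening and the grip force at its end, in the units of the state.
- r.read_state(): the state, without advancing time (a new reading comes with each control period).
- r.camera(name): name is "scene" or "top" or "wrist"; returns a dict with "image" (420x560x3 uint8, blue, green, red), "vertical_fov" (degrees; the focal length in pixels is half the picture's height over the tangent of half this angle, whatever the lens; pixels are square), "cx", "cy" (the principal point, pixels), "k1" (the pictures are not rectified: a ray, as slopes to the right and down, at radius r is drawn at 1 + k1 r^2 times it, then the intrinsics apply), "cam_to_world" (4x4, takes a point from camera to world coordinates). Camera axes: x right, y down, z forward; pixel columns grow to the right and rows downward; lengths in m; the calibration is good to about 2 mm. A picture is of the moment at which its call begins. There is no depth.
- r.close_job(): hands the job in; it is judged then, once.
The state is a dict: "time": time; "joint_positions": joint angles; "joint_vel": joint speeds; "joint_torque": joint torques, N m; "ee_pos": TCP position; "eef_rot": TCP orientation; "ft_force": force on the tool from outside, world axes, zero at the start; "torque": the same for the moment, N m; "width": finger opening in m; "grip_force": force on a finger pad.
Only numpy, scipy, OpenCV 4.12 (cv2) and the standard library are available. Lean on these libraries where they do the work, as an engineer would, in place of code of your own. Each camera call takes 0.05 s, during which the arm holds its last target. There are 200 camera calls.

## Working session

There is one attempt and no reset: what is moved stays moved. The work goes in short steps, Python scripts to look and compute and a tool call to move; the robot and the scene stay as the last step left them, time stands still between calls to the robot, and variables do not carry over. Pictures are saved under pics/ and viewed, at most 10 in all, crops included, and the job is handed in when it is done.

Besides the shell and the picture viewer there is one more tool, called after "Request:" in YAML: its name, and indented under it one key for each argument. move_arm: Moves the arm, as the interface text tells. Its arguments: {"type":"object","properties":{"targets":{"type":"array"},"grip_force":{"type":"number"}},"required":["targets"]}

```bash
mkdir -p pics; cat > h.py <<'E'
import numpy as np, cv2
from bench import r
def cam(n):
    c=r.camera(n); h=c["image"].shape[0]
    c["f"]=h/2/np.tan(np.radians(c["vertical_fov"])/2)
    c["K"]=np.array([[c["f"],0,c["cx"]],[0,c["f"],c["cy"]],[0,0,1]]); c["T"]=np.array(c["cam_to_world"]); return c
def ray(c,u,v):
    d=np.array([(u-c["cx"])/c["f"],(v-c["cy"])/c["f"]]); s=d.copy()
    for _ in range(30): s=d/(1+c["k1"]*(s@s))
    return c["T"][:3,3], c["T"][:3,:3]@np.array([s[0],s[1],1])
def onz(c,u,v,z):
    o,d=ray(c,u,v); return o+d*(z-o[2])/d[2]
def proj(c,p):
    q=np.linalg.inv(c["T"])@np.append(p,1); s=q[:2]/q[2]; s=s*(1+c["k1"]*(s@s))
    return s*c["f"]+[c["cx"],c["cy"]]
E
python3 - <<'E'
from h import *
for n in("scene","top"):
    c=cam(n); cv2.imwrite(f"pics/{n}0.png",c["image"]); print(n,c["f"],c["k1"],c["T"].round(3).tolist())
print(r.read_state())
E
```

```text
scene 476.74255102452065 -0.13744083264466492 [[0.265, 0.823, -0.502, 1.068], [0.964, -0.229, 0.133, -0.136], [-0.006, -0.519, -0.855, 1.011], [0.0, 0.0, 0.0, 1.0]]
top 383.37892588191477 -0.057558719373662165 [[0.016, -0.997, 0.081, 0.437], [-1.0, -0.018, -0.02, 0.004], [0.021, -0.081, -0.996, 0.969], [0.0, 0.0, 0.0, 1.0]]
{'time': 0.1, 'joint_positions': array([ 1.22641815,  0.33280289, -0.06472116,  1.46082763,  0.02158774,
        1.34986945, -0.08846424]), 'joint_vel': array([-0.00084318, -0.0007469 ,  0.00097288, -0.00250065,  0.00036612,
        0.00161876,  0.00105873]), 'joint_torque': array([ 4.47400098e-04, -6.24548006e+01,  2.43341178e-02, -3.90720391e+01,
       -6.13714010e-02,  3.66266607e-02,  5.23460784e-06]), 'ee_pos': array([ 0.19757062, -0.59260958,  0.22185133]), 'eef_rot': array([ 9.87079324e-01,  1.60231213e-01, -1.13710725e-04, -5.95495519e-04]), 'ft_force': array([ 0.39999613,  0.15646597, -0.38429502]), 'torque': array([ 0.02073977,  0.00920335, -0.02129625]), 'grip_force': 0.0, 'width': 0.0869480236452311}
```

View pics/scene0.png

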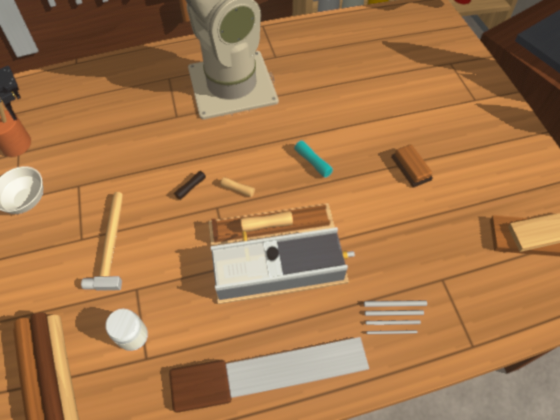

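View pics/top0.png

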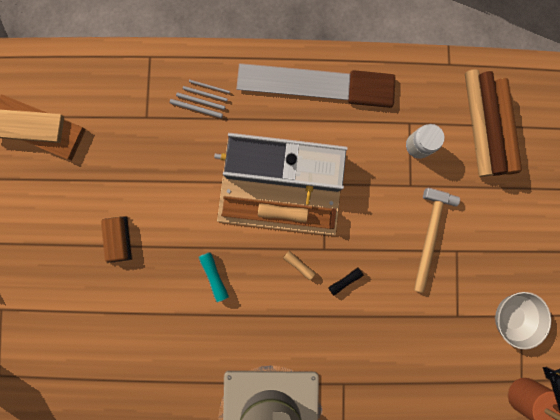

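Candidates for the handle in the top view: the wooden spindle in the trough (283,213), a small wooden spindle (299,265), a black one (346,281) and a turquoise one (213,277). I choose the one in the trough, since it is the larger of the two natural-wood ones. Next I'll check it in a close crop.

```bash
python3 - <<'E'
import cv2
a=cv2.imread("pics/top0.png")[125:245,210:360]; cv2.imwrite("pics/tc.png",cv2.resize(a,None,fx=5,fy=5,interpolation=cv2.INTER_CUBIC))
a=cv2.imread("pics/scene0.png")[195:305,205:360]; cv2.imwrite("pics/sc.png",cv2.resize(a,None,fx=5,fy=5,interpolation=cv2.INTER_CUBIC))
E
```

```text
(no output)
```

View pics/tc.png

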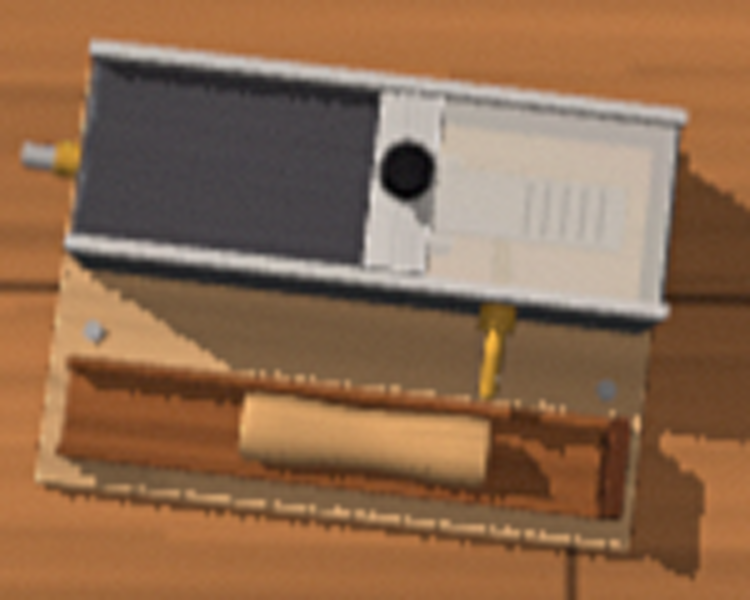

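View pics/sc.png

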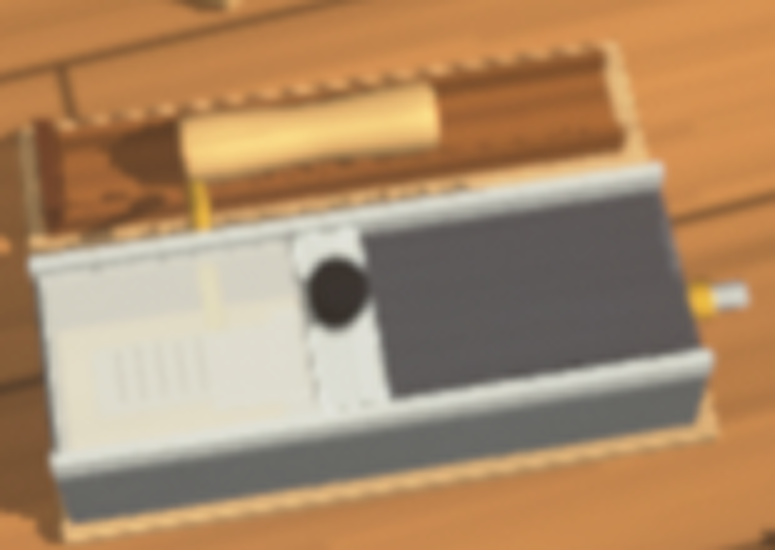

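Top crop: the larger wooden handle lies in the trough (240–490, 395–485), with the stop at right (615,470) and the knob at (407,170). The scene crop agrees. Next I'll fit the station pose from the rail corners and knob in both views.

```bash
cat >> h.py <<'E'
try:
    S=np.load("st.npy"); 
    def w(x,y,z=0):
        c,s=np.cos(S[2]),np.sin(S[2]); return np.array([S[0]+c*x/1e3-s*y/1e3,S[1]+s*x/1e3+c*y/1e3,z/1e3])
    def st(p):
        c,s=np.cos(S[2]),np.sin(S[2]); d=np.array(p[:2])-S[:2]; return 1e3*np.array([c*d[0]+s*d[1],-s*d[0]+c*d[1],p[2]])
except FileNotFoundError: pass
E
python3 - <<'E'
from h import *
from scipy.optimize import least_squares
T,C=cam("top"),cam("scene")
top=lambda u,v:(210+u/5-.4,125+v/5-.4); sc=lambda u,v:(205+u/5-.4,195+v/5-.4)
P=[(T,top(92,40),(105,140,79)),(T,top(688,110),(105,-145,79)),(T,top(67,248),(5,140,79)),(T,top(667,320),(5,-145,79)),(T,top(407,169),(55,-15,113)),
(C,sc(660,162),(5,140,79)),(C,sc(30,262),(5,-145,79)),(C,sc(54,470),(105,-145,79)),(C,sc(712,362),(105,140,79)),(C,sc(337,288),(55,-15,108))]
def res(S,):
    o=[]
    for c,uv,p in P:
        k,s=np.cos(S[2]),np.sin(S[2]); q=[S[0]+(k*p[0]-s*p[1])/1e3,S[1]+(s*p[0]+k*p[1])/1e3,p[2]/1e3]
        o+=list(proj(c,q)-uv)
    return o
f=least_squares(res,[.6,0,0],loss="soft_l1"); print(f.x,np.array(res(f.x)).round(1)); np.save("st.npy",f.x)
E
python3 - <<'E'
from h import *
T,C=cam("top"),cam("scene")
for u,v in((240,425),(490,455),(615,475)):print(st(onz(T,210+u/5-.4,125+v/5-.4,.031)).round(1))
for u,v in((184,150),(440,115)):print(st(onz(C,205+u/5-.4,195+v/5-.4,.031)).round(1))
from scipy.spatial.transform import Rotation as R
s=r.read_state(); print(R.from_quat(s["eef_rot"]).as_matrix().round(3),st(s["ee_pos"]))
E
```

```text
[ 0.57204992 -0.01745681 -0.09625216] [-0.3  0.3 -0.3  0.2 -0.7  0.1 -0.2 -0.5  0.1 -0.6 -0.2  0.2 -0.5 -0.2
 -0.6 -0.   0.1  0.1 -0.3 -0.3]
[-64.5  50.2  31. ]
[-65.2 -73.5  31. ]
[ -68.  -135.8   31. ]
[-67.1 -69.5  31. ]
[-64.9  53.6  31. ]
[[ 0.949  0.316 -0.   ]
 [ 0.316 -0.949  0.   ]
 [ 0.    -0.    -1.   ]] [-317.36592909 -608.66807612  222.29391995]
```

Request:
move_arm:
  targets:
    - [[4, -2, 0], [0, 0, 0.139], 0]
    - [[4, -2, 0], [0, 0, 0.139], 0]
    - [[4, -2, 0], [0, 0, 0.139], 0]
    - [[3.3, -4.5, 0], [0, 0, 0], 0]
    - [[3.3, -4.5, 0], [0, 0, 0], 0]
    - [[3.3, -4.5, 0], [0, 0, 0], 0]
    - [[0, -4.5, 0], [0, 0, 0], 0]
    - [[0, -4.5, 0], [0, 0, 0], 0]
    - [[0, -4.5, 0], [0, 0, 0], 0]
    - [[0, -4.5, 0], [0, 0, 0], 0]
    - [[0, -4.5, 0], [0, 0, 0], 0]
    - [[0, -4.5, 0], [0, 0, 0], 0]
    - [[0, -4.5, 0], [0, 0, 0], 0]
    - [[0, -4.5, 0], [0, 0, 0], 0]
    - [[0, -4.5, 0], [0, 0, 0], 0]
    - [[0, 0, 0], [0, 0, 0], 0]
  grip_force: 20

```text
time: 2.3
ee_pos: [0.454, 0.019, 0.2228]
eef_rot: [0.999, -0.045, 0.0, -0.0]
ft_force: [0.4, -1.5, -0.8]
width: 0.0003
grip_force: 0.0
```

```bash
cat > p.py <<'E'
from h import *
from scipy.spatial.transform import Rotation as R
s=r.read_state(); m=R.from_quat(s["eef_rot"]).as_matrix()
print("t",round(s["time"],2),"st",st(s["ee_pos"]).round(1),"yaw err(tool z)",round(np.arctan2(m[1,0],m[0,0])-S[2],4),"tilt",m[:2,2].round(4),"F",s["ft_force"].round(1),"w",round(s["width"],4),round(s["grip_force"],1))
E
python3 p.py
```

```text
t 2.3 st [-121.    24.9  222.8] yaw err(tool z) 0.0069 tilt [0.0007 0.0004] F [ 0.4 -1.5 -0.8] w 0.0003 0.0
```

Request:
move_arm:
  targets:
    - [[2.8, -3, 0], [0, 0, 0.007], 0]
    - [[2.8, -3, 4], [0, 0, 0], 0]
    - [[0, 0, 4.5], [0, 0, 0], 0]
    - [[0, 0, 4.5], [0, 0, 0], 0]
    - [[0, 0, 3.5], [0, 0, 0], 0]
    - [[0, 0, 2.4], [0, 0, 0], 0]
    - [[0, 0, 0], [0, 0, 0], 0]

```text
time: 3.18
ee_pos: [0.5143, 0.0686, 0.032]
eef_rot: [0.999, -0.051, -0.002, 0.0]
ft_force: [0.3, 0.4, -0.6]
width: 0.0004
grip_force: 0.0
```

```bash
python3 p.py; python3 - <<'E'
from h import *
c=cam("wrist"); cv2.imwrite("pics/w1.png",c["image"])
E
```

```text
t 3.17 st [-65.7  80.1  32. ] yaw err(tool z) -0.0067 tilt [-0.0035 -0.0006] F [ 0.3  0.4 -0.6] w 0.0004 0.0
```

View pics/w1.png

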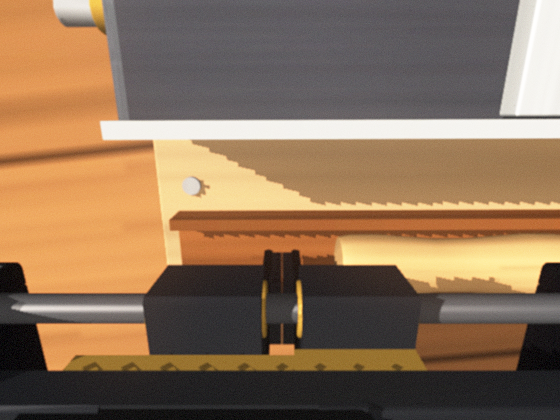

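The fingertips are inside the trough at about (283,300), clear of the handle's end at (338,255). Now I'll push.

Request:
move_arm:
  targets:
    - [[0, 0.8, 0], [0, 0, -0.007], 0]
    - [[0, 0.5, 0], [0, 0, 0], 0]
    - [[0, 0.5, 0], [0, 0, 0], 0]
    - [[0, 0.5, 0], [0, 0, 0], 0]
    - [[0, 0.5, 0], [0, 0, 0], 0]
    - [[0, 0.5, 0], [0, 0, 0], 0]
    - [[0, 0.5, 0], [0, 0, 0], 0]
    - [[0, 0.5, 0], [0, 0, 0], 0]
    - [[0, 0.5, 0], [0, 0, 0], 0]
    - [[0, 0.5, 0], [0, 0, 0], 0]
    - [[0, 0.4, 0], [0, 0, 0], 0]
    - [[0, 0.4, 0], [0, 0, 0], 0]
    - [[0, 0.4, 0], [0, 0, 0], 0]
    - [[0, 0.3, 0], [0, 0, 0], 0]
    - [[0, 0.2, 0], [0, 0, 0], 0]
    - [[0, 0, 0], [0, 0, 0], 0]

```text
time: 5.22
ee_pos: [0.5088, -0.0004, 0.0334]
eef_rot: [0.999, -0.048, -0.0, 0.0]
ft_force: [0.4, 0.2, -0.0]
width: 0.0003
grip_force: 0.0
```

```bash
python3 p.py; python3 - <<'E'
from h import *
c=cam("top"); cv2.imwrite("pics/t2.png",cv2.resize(c["image"][125:245,210:360],None,fx=5,fy=5,interpolation=cv2.INTER_CUBIC))
E
```

```text
t 5.22 st [-64.6  10.9  33.4] yaw err(tool z) 0.0007 tilt [-0.0003 -0.0004] F [ 0.4  0.2 -0. ] w 0.0003 0.0
```

Request:
move_arm:
  targets:
    - [[0, 0.2, 0], [0, 0, 0], 0]
    - [[0, 0.2, 0], [0, 0, 0], 0]
    - [[0, 0.2, 0], [0, 0, 0], 0]
    - [[0, 0.1, 0], [0, 0, 0], 0]
    - [[0, 0, 0], [0, 0, 0], 0]

```text
time: 5.9
ee_pos: [0.5083, -0.0071, 0.0336]
eef_rot: [0.999, -0.048, 0.0, 0.0]
ft_force: [0.5, -1.2, 0.0]
width: 0.0005
grip_force: 0.0
```

```bash
python3 p.py; python3 - <<'E'
from h import *
c=cam("top"); cv2.imwrite("pics/t2.png",cv2.resize(c["image"][125:245,210:360],None,fx=5,fy=5,interpolation=cv2.INTER_CUBIC))
for y in(-10,-130): print((proj(c,w(-65,y,31))-[209.6,124.6])*5)
E
```

```text
t 5.9 st [-64.5   4.1  33.6] yaw err(tool z) 0.0009 tilt [ 0.0001 -0.0002] F [ 0.5 -1.2  0. ] w 0.0005 0.0
[361.82442266 440.00991933]
[603.94616709 467.6699929 ]
```

View pics/t2.png

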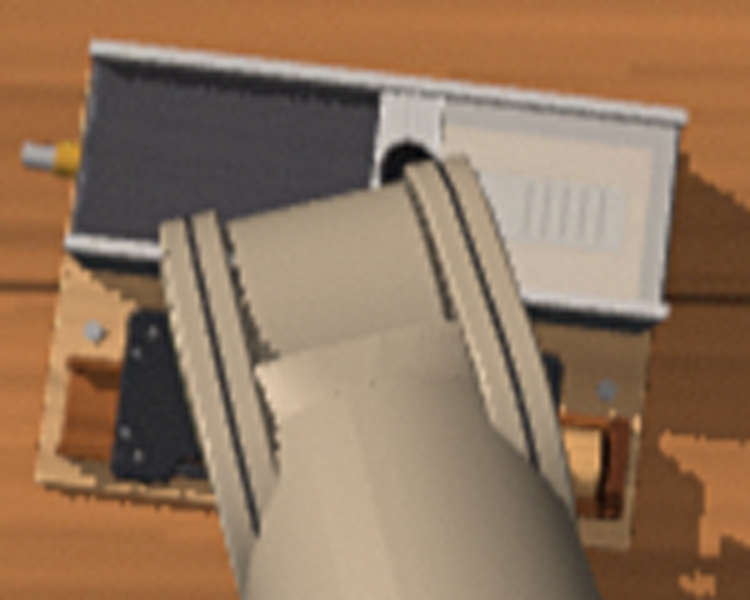

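The handle's far end is at about pixel 601 and the stop face at about 604, so it is nearly there. I'll keep creeping until the force rises.

Request:
move_arm:
  targets:
    - [[0, 0.15, 0], [0, 0, 0], 0]
    - [[0, 0.15, 0], [0, 0, 0], 0]
    - [[0, 0.1, 0], [0, 0, 0], 0]
    - [[0, 0, 0], [0, 0, 0], 0]

```text
time: 6.45
ee_pos: [0.5079, -0.0111, 0.0336]
eef_rot: [0.999, -0.048, 0.0, 0.0]
ft_force: [0.7, 0.2, 0.1]
width: 0.0006
grip_force: 0.0
```

```bash
python3 p.py
```

```text
t 6.45 st [-64.5   0.2  33.6] yaw err(tool z) 0.0009 tilt [ 0.0001 -0.0002] F [0.7 0.2 0.1] w 0.0006 0.0
```

Request:
move_arm:
  targets:
    - [[0, 0.15, 0], [0, 0, 0], 0]
    - [[0, 0.15, 0], [0, 0, 0], 0]
    - [[0, 0, 0], [0, 0, 0], 0]

```text
time: 6.82
ee_pos: [0.508, -0.0118, 0.0338]
eef_rot: [0.999, -0.047, 0.001, -0.001]
ft_force: [1.5, 8.6, 0.3]
width: 0.0008
grip_force: 4.1
```

Request:
move_arm:
  targets:
    - [[0, 0.1, 0], [0, 0, 0], 0]
    - [[0, 0.1, 0], [0, 0, 0], 0]
    - [[0, 0, 0], [0, 0, 0], 0]

```text
time: 7.2
ee_pos: [0.5081, -0.0118, 0.0339]
eef_rot: [0.999, -0.046, 0.001, -0.002]
ft_force: [1.5, 14.5, 0.6]
width: 0.0008
grip_force: 7.1
```

```bash
python3 p.py; python3 - <<'E'
from h import *
c=cam("scene"); cv2.imwrite("pics/s2.png",cv2.resize(c["image"][195:305,205:360],None,fx=5,fy=5,interpolation=cv2.INTER_CUBIC))
for y in(-10,-130): print((proj(c,w(-65,y,31))-[204.6,194.6])*5)
E
```

```text
t 7.2 st [-64.2  -0.5  33.9] yaw err(tool z) 0.0041 tilt [0.0018 0.0044] F [ 1.5 14.5  0.6] w 0.0008 7.1
[308.5227154  134.83493208]
[ 57.98899028 172.92124034]
```

View pics/s2.png

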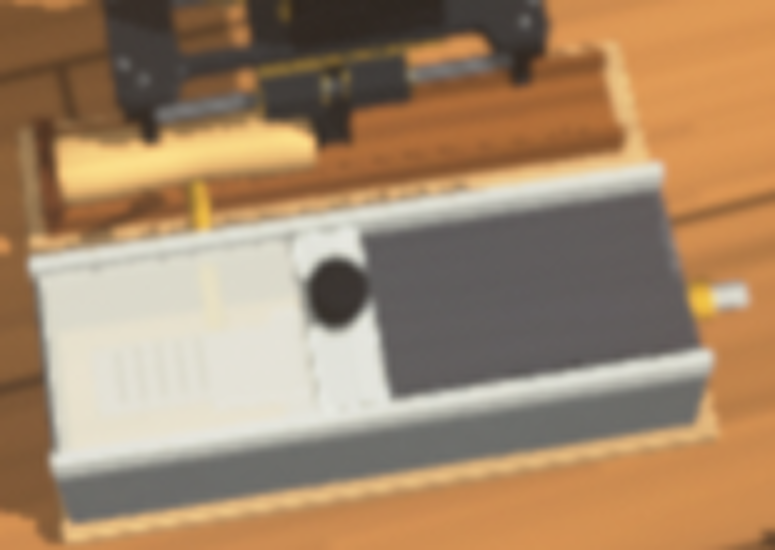

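The handle sits against the stop: its end is at (58,160) and the force rose to 14 N. I'll back off and go over the knob.

Request:
move_arm:
  targets:
    - [[0, -1, 0], [0, 0, 0], 0]
    - [[0, -1, 0], [0, 0, 0], 0]
    - [[0, 0, -4], [0, 0, 0], 0]
    - [[0, 0, -5], [0, 0, 0], 57]
    - [[0, 0, -4], [0, 0, 0], 57]
    - [[4, 1, 0], [0, 0, 0], 57]
    - [[4, 1, 0], [0, 0, 0], 57]
    - [[3.9, 1, 0], [0, 0, 0], 57]
    - [[0, 0, 0], [0, 0, 0], 57]
    - [[0, 0, 0], [0, 0, 0], 57]

```text
time: 8.5
ee_pos: [0.6245, -0.0366, 0.1632]
eef_rot: [0.999, -0.047, -0.0, -0.0]
ft_force: [-0.3, -0.1, -0.5]
width: 0.0491
grip_force: 0.0
```

```bash
python3 p.py; python3 - <<'E'
from h import *
c=cam("wrist"); cv2.imwrite("pics/w2.png",c["image"]); print(proj(c,w(55,-15,113)),proj(c,w(55,-15,89)))
E
```

```text
t 8.5 st [ 54.  -14.  163.2] yaw err(tool z) 0.0015 tilt [-0.0009  0.0002] F [-0.3 -0.1 -0.5] w 0.0491 0.0
[283.96410292 232.77880481] [283.72861615 221.91256607]
```

View pics/w2.png

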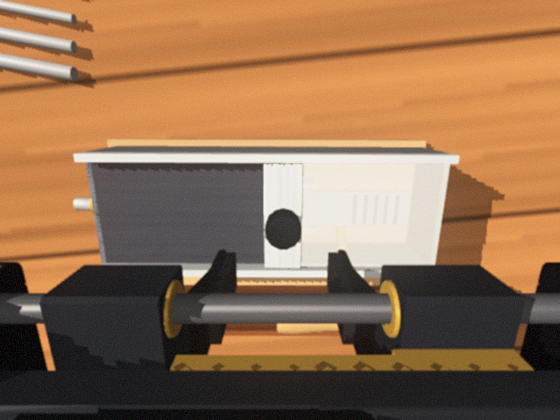

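The knob shows at (283,229), against a predicted (284,233), so it is centred between the fingers. I'll go down and grip.

Request:
move_arm:
  targets:
    - [[0.1, 0.1, 3], [0, 0, 0], 57]
    - [[0, 0, 3], [0, 0, 0], 57]
    - [[0, 0, 2], [0, 0, 0], 57]
    - [[0, 0, 0], [0, 0, 0], 57]
    - [[0, 0, 0], [0, 0, 0], 15]
    - [[0, 0, 0], [0, 0, 0], 15]
    - [[0, 0, 0], [0, 0, 0], 15]
    - [[0, 0, 0], [0, 0, 0], 15]
  grip_force: 30

```text
time: 9.55
ee_pos: [0.6263, -0.0376, 0.0842]
eef_rot: [0.999, -0.047, 0.001, -0.0]
ft_force: [0.5, 1.9, 3.8]
width: 0.0251
grip_force: 30.0
```

```bash
python3 p.py
```

```text
t 9.55 st [ 55.9 -14.9  84.2] yaw err(tool z) 0.0015 tilt [0.0012 0.0005] F [0.5 1.9 3.8] w 0.0251 30.0
```

Gripped at 25–26 mm. Now lift 15 mm.

Request:
move_arm:
  targets:
    - [[0, 0, -0.5], [0, 0, 0], 15]
    - [[0, 0, -0.5], [0, 0, 0], 15]
    - [[0, 0, -0.5], [0, 0, 0], 15]
    - [[0, 0, 0], [0, 0, 0], 15]
    - [[0, 0, 0], [0, 0, 0], 15]

```text
time: 10.18
ee_pos: [0.6261, -0.0377, 0.0981]
eef_rot: [0.999, -0.047, 0.0, -0.0]
ft_force: [6.1, 2.5, -6.5]
width: 0.0252
grip_force: 30.0
```

```bash
python3 p.py
```

```text
t 10.18 st [ 55.8 -15.   98.1] yaw err(tool z) 0.0015 tilt [0.0007 0.0008] F [ 6.1  2.5 -6.5] w 0.0252 30.0
```

Request:
move_arm:
  targets:
    - [[-0.05, -0.5, 0], [0, 0, 0], 15]
    - [[0, -1, 0], [0, 0, 0], 15]
    - [[0, -1, 0], [0, 0, 0], 15]
    - [[0, -1, 0], [0, 0, 0], 15]
    - [[0, -1, 0], [0, 0, 0], 15]
    - [[0, -1, 0], [0, 0, 0], 15]
    - [[0, -1, 0], [0, 0, 0], 15]
    - [[0, -1, 0], [0, 0, 0], 15]
    - [[0, -1, 0], [0, 0, 0], 15]
    - [[0, -1, 0], [0, 0, 0], 15]
    - [[0, -1, 0], [0, 0, 0], 15]
    - [[0, -1, 0], [0, 0, 0], 15]
    - [[0, -0.5, 0], [0, 0, 0], 15]
    - [[0, -0.5, 0], [0, 0, 0], 15]
    - [[0, -0.4, 0], [0, 0, 0], 15]
    - [[0, -0.2, 0], [0, 0, 0], 15]
    - [[0, 0, 0], [0, 0, 0], 15]

```text
time: 12.3
ee_pos: [0.6385, 0.0868, 0.0974]
eef_rot: [0.999, -0.05, 0.0, 0.003]
ft_force: [6.2, -11.8, -7.0]
width: 0.0255
grip_force: 30.0
```

```bash
python3 p.py
```

```text
t 12.3 st [ 56.1 110.2  97.4] yaw err(tool z) -0.003 tilt [-0.0001 -0.0059] F [  6.2 -11.8  -7. ] w 0.0255 30.0
```

Request:
move_arm:
  targets:
    - [[0, 0.3, 0.3], [0, 0, 0], 15]
    - [[0, 0, 0], [0, 0, 0], 57]
    - [[0, 0, 0], [0, 0, 0], 57]
    - [[0, 0, -3.5], [0, 0, 0], 57]
    - [[0, 0, -3.5], [0, 0, 0], 57]
    - [[0, 5, 0], [0, 0, 0], 0]
    - [[0, 5, 0], [0, 0, 0], 0]
    - [[0, 5, 0], [0, 0, 0], 0]
    - [[0, 5, 0], [0, 0, 0], 0]
    - [[0, 0.6, 0], [0, 0, 0], 0]
    - [[0, 0, 0], [0, 0, 0], 0]

```text
time: 13.68
ee_pos: [0.6178, -0.1156, 0.1657]
eef_rot: [0.999, -0.048, -0.0, -0.0]
ft_force: [0.1, 0.6, -0.6]
width: 0.0025
grip_force: 0.0
```

```bash
python3 p.py;  python3 - <<'E'
from h import *
c=cam("wrist"); cv2.imwrite("pics/w3.png",c["image"]); print(proj(c,w(55,-95,50)),proj(c,w(55,110,123)),proj(c,w(55,125,77)))
E
```

```text
t 13.68 st [ 55.  -93.3 165.7] yaw err(tool z) 0.0007 tilt [-0.      0.0003] F [ 0.1  0.6 -0.6] w 0.0025 0.0
[284.25678713 208.42453834] [-25.03934285 238.05414999] [  7.54745684 217.52289105]
```

View pics/w3.png

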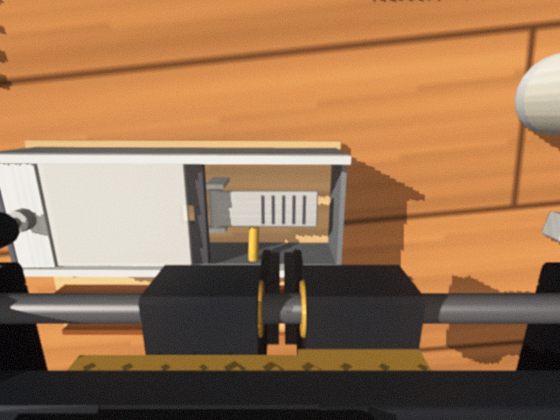

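The cover is open and the ridged trigger lies at (284,208), where predicted. I'll go down to just above it.

Request:
move_arm:
  targets:
    - [[0, 0.2, 4], [0, 0, 0], 0]
    - [[0, 0, 4], [0, 0, 0], 0]
    - [[0, 0, 2], [0, 0, 0], 0]
    - [[0, 0, 1], [0, 0, 0], 0]
    - [[0, 0, 0], [0, 0, 0], 0]

```text
time: 14.35
ee_pos: [0.618, -0.1173, 0.0559]
eef_rot: [0.999, -0.047, 0.0, -0.0]
ft_force: [0.6, -0.1, 0.9]
width: 0.0005
grip_force: 0.0
```

```bash
python3 p.py
```

```text
t 14.35 st [ 55.4 -95.   55.9] yaw err(tool z) 0.0017 tilt [0.0003 0.0001] F [ 0.6 -0.1  0.9] w 0.0005 0.0
```

Request:
move_arm:
  targets:
    - [[0, 0, 0.5], [0, 0, 0], 0]
    - [[0, 0, 0.4], [0, 0, 0], 0]
    - [[0, 0, 0.4], [0, 0, 0], 0]
    - [[0, 0, 0], [0, 0, 0], 0]

```text
time: 14.85
ee_pos: [0.6184, -0.1182, 0.043]
eef_rot: [0.999, -0.048, 0.001, 0.0]
ft_force: [1.7, -1.3, 5.3]
width: 0.0005
grip_force: 2.5
```

```bash
python3 p.py
```

```text
t 14.85 st [ 55.8 -95.8  43. ] yaw err(tool z) 0.0008 tilt [ 0.0016 -0.0005] F [ 1.7 -1.3  5.3] w 0.0005 2.5
```

Request:
move_arm:
  targets:
    - [[0, 0, 0.15], [0, 0, 0], 0]
    - [[0, 0, 0], [0, 0, 0], 0]

```text
time: 15.1
ee_pos: [0.6186, -0.1182, 0.0421]
eef_rot: [0.999, -0.048, 0.001, 0.0]
ft_force: [1.0, -0.7, 8.5]
width: 0.0006
grip_force: 3.9
```

```bash
python3 p.py
```

```text
t 15.1 st [ 56.  -95.8  42.1] yaw err(tool z) 0.0008 tilt [ 0.002  -0.0006] F [ 1.  -0.7  8.5] w 0.0006 3.9
```

That's the pressure point: a steep force rise at about 8 N, with the pad sunk about 9 mm. I'll hold it.

Request:
move_arm:
  targets:
    - [[0, 0, 0], [0, 0, 0], 0]
    - [[0, 0, 0], [0, 0, 0], 0]
    - [[0, 0, 0], [0, 0, 0], 0]
    - [[0, 0, 0], [0, 0, 0], 0]
    - [[0, 0, 0], [0, 0, 0], 0]

```text
time: 15.72
ee_pos: [0.6185, -0.1182, 0.0421]
eef_rot: [0.999, -0.048, 0.001, 0.0]
ft_force: [0.4, -0.7, 7.6]
width: 0.0005
grip_force: 4.0
```

```bash
python3 p.py
```

```text
t 15.72 st [ 56.  -95.8  42.1] yaw err(tool z) 0.0008 tilt [ 0.0019 -0.0006] F [ 0.4 -0.7  7.6] w 0.0005 4.0
```

Request:
move_arm:
  targets:
    - [[0, 0, 0.4], [0, 0, 0], 0]
    - [[0, 0, 0.4], [0, 0, 0], 0]
    - [[0, 0, 0.2], [0, 0, 0], 0]
    - [[0, 0, 0], [0, 0, 0], 0]

```text
time: 16.23
ee_pos: [0.6192, -0.1174, 0.0337]
eef_rot: [0.999, -0.047, 0.002, 0.0]
ft_force: [-3.7, 1.1, 20.2]
width: 0.0002
grip_force: 9.6
```

```bash
python3 p.py
```

```text
t 16.23 st [ 56.6 -94.9  33.7] yaw err(tool z) 0.0014 tilt [ 0.0032 -0.0003] F [-3.7  1.1 20.2] w 0.0002 9.6
```

Request:
move_arm:
  targets:
    - [[0, 0, 0.15], [0, 0, 0], 0]
    - [[0, 0, 0], [0, 0, 0], 0]
    - [[0, 0, 0], [0, 0, 0], 0]
    - [[0, 0, 0], [0, 0, 0], 0]
    - [[0, 0, 0], [0, 0, 0], 0]
    - [[0, 0, 0], [0, 0, 0], 0]
    - [[0, 0, 0], [0, 0, 0], 0]
    - [[0, 0, 0], [0, 0, 0], 0]
    - [[0, 0, 0], [0, 0, 0], 0]
    - [[0, 0, 0], [0, 0, 0], 0]

```text
time: 17.48
ee_pos: [0.6197, -0.1175, 0.0334]
eef_rot: [0.999, -0.047, 0.002, 0.0]
ft_force: [-6.7, 1.2, 28.4]
width: 0.0005
grip_force: 13.9
```

```bash
python3 p.py
```

```text
t 17.48 st [ 57.  -95.   33.4] yaw err(tool z) 0.0013 tilt [ 0.0042 -0.0007] F [-6.7  1.2 28.4] w 0.0005 13.9
```

End stop confirmed: force rose with no travel, and it was held for more than 1 s. I'll release and go behind the cover's +y edge.

Request:
move_arm:
  targets:
    - [[0, 0, -1.5], [0, 0, 0], 0]
    - [[0, 0, -3.5], [0, 0, 0], 0]
    - [[0, 0, -4], [0, 0, 0], 0]
    - [[0, 0, -4.5], [0, 0, 0], 0]
    - [[0, -5, 0], [0, 0, 0], 0]
    - [[0, -5, 0], [0, 0, 0], 0]
    - [[0, -5, 0], [0, 0, 0], 0]
    - [[0, -5, 0], [0, 0, 0], 0]
    - [[0, -3.8, 0], [0, 0, 0], 0]
    - [[0, 0, 0], [0, 0, 0], 0]
    - [[0, 0, 0], [0, 0, 0], 0]

```text
time: 18.85
ee_pos: [0.6401, 0.1181, 0.164]
eef_rot: [0.999, -0.048, -0.001, 0.0]
ft_force: [0.8, -1.3, -0.1]
width: 0.0003
grip_force: 0.0
```

```bash
python3 p.py
```

```text
t 18.85 st [ 54.7 141.5 164. ] yaw err(tool z) 0.0006 tilt [-0.0011 -0.0009] F [ 0.8 -1.3 -0.1] w 0.0003 0.0
```

Request:
move_arm:
  targets:
    - [[0, 0, 3.5], [0, 0, 0], 0]
    - [[0, 0, 3.5], [0, 0, 0], 0]
    - [[0, 0, 1.5], [0, 0, 0], 0]
    - [[0, 0, 0.6], [0, 0, 0], 0]
    - [[0, 0, 0], [0, 0, 0], 0]

```text
time: 19.48
ee_pos: [0.6408, 0.1188, 0.0743]
eef_rot: [0.999, -0.048, 0.0, -0.0]
ft_force: [-0.1, 0.1, 0.3]
width: 0.0004
grip_force: 0.0
```

```bash
python3 p.py
```

```text
t 19.48 st [ 55.3 142.2  74.3] yaw err(tool z) 0.0005 tilt [0.0009 0.    ] F [-0.1  0.1  0.3] w 0.0004 0.0
```

Request:
move_arm:
  targets:
    - [[0, 0, 0.3], [0, 0, 0], 0]
    - [[0, 0.5, 0], [0, 0, 0], 0]
    - [[0, 0.9, 0], [0, 0, 0], 0]
    - [[0, 0.9, 0], [0, 0, 0], 0]
    - [[0, 0.9, 0], [0, 0, 0], 0]
    - [[0, 0.9, 0], [0, 0, 0], 0]
    - [[0, 0.9, 0], [0, 0, 0], 0]
    - [[0, 0.9, 0], [0, 0, 0], 0]
    - [[0, 0.9, 0], [0, 0, 0], 0]
    - [[0, 0.9, 0], [0, 0, 0], 0]
    - [[0, 0.9, 0], [0, 0, 0], 0]
    - [[0, 0.9, 0], [0, 0, 0], 0]
    - [[0, 0.9, 0], [0, 0, 0], 0]
    - [[0, 0.9, 0], [0, 0, 0], 0]
    - [[0, 0.5, 0], [0, 0, 0], 0]
    - [[0, 0.4, 0], [0, 0, 0], 0]
    - [[0, 0, 0], [0, 0, 0], 0]

```text
time: 21.6
ee_pos: [0.6286, -0.0018, 0.0709]
eef_rot: [0.999, -0.047, 0.0, -0.0]
ft_force: [-1.6, 2.9, 0.5]
width: 0.0008
grip_force: 1.3
```

```bash
python3 p.py
```

```text
t 21.6 st [54.7 21.  70.9] yaw err(tool z) 0.0016 tilt [0.0001 0.0008] F [-1.6  2.9  0.5] w 0.0008 1.3
```

Request:
move_arm:
  targets:
    - [[0, 0.4, 0], [0, 0, 0], 0]
    - [[0, 0.4, 0], [0, 0, 0], 0]
    - [[0, 0.3, 0], [0, 0, 0], 0]
    - [[0, 0.2, 0], [0, 0, 0], 0]
    - [[0, 0.2, 0], [0, 0, 0], 0]
    - [[0, 0, 0], [0, 0, 0], 0]
    - [[0, 0, 0], [0, 0, 0], 0]

```text
time: 22.48
ee_pos: [0.6278, -0.0119, 0.0709]
eef_rot: [0.999, -0.045, 0.001, -0.003]
ft_force: [2.0, 17.3, -0.9]
width: 0.0005
grip_force: 8.3
```

```bash
python3 p.py
```

```text
t 22.48 st [54.9 10.9 70.9] yaw err(tool z) 0.0054 tilt [0.0016 0.006 ] F [ 2.  17.3 -0.9] w 0.0005 8.3
```

Request:
move_arm:
  targets:
    - [[0, -1.5, 0], [0, 0, 0], 0]
    - [[0, -2, -2], [0, 0, 0], 0]
    - [[0, -4, -4], [0, 0, 0], 0]
    - [[-4, -4, -4], [0, 0, 0], 0]
    - [[-5, -4, -2], [0, 0, 0], 0]
    - [[-5, -4, 0], [0, 0, 0], 0]
    - [[-3, -4, 0], [0, 0, 0], 0]
    - [[0, 0, 0], [0, 0, 0], 0]

```text
time: 23.48
ee_pos: [0.4859, 0.2289, 0.1874]
eef_rot: [0.999, -0.044, 0.001, -0.0]
ft_force: [0.4, 0.6, 0.2]
width: 0.0003
grip_force: 0.0
```

```bash
python3 p.py; python3 - <<'E'
from h import *
A=[]
for n,x,y in(("top",210,125),("scene",205,195)):
    c=cam(n); A.append(cv2.resize(c["image"][y:y+115,x:x+155],None,fx=5,fy=2.6*5/2.6,interpolation=cv2.INTER_CUBIC))
    g=c["image"].copy(); hsv=g.max(2); m=np.zeros_like(hsv); k=proj(c,w(55,-15,108)).astype(int); m[k[1]-10:k[1]+11,k[0]-10:k[0]+11]=1
    B=((hsv<50)&(m>0)); yy,xx=np.nonzero(B); print(n,xx.mean(),yy.mean(),B.sum())
    o=cv2.imread(f"pics/{n}0.png").max(2); B=((o<50)&(m>0)); yy,xx=np.nonzero(B); print("  start",xx.mean(),yy.mean(),B.sum())
cv2.imwrite("pics/f.png",cv2.resize(np.vstack(A),None,fx=.52,fy=.52,interpolation=cv2.INTER_AREA))
E
```

```text
t 23.48 st [-109.4  237.   187.4] yaw err(tool z) 0.0082 tilt [0.0024 0.0008] F [0.4 0.6 0.2] w 0.0003 0.0
top 291.0581395348837 158.87209302325581 86
  start 291.0581395348837 158.87209302325581 86
scene nan nan 0
  start nan nan 0<stdin>:6: RuntimeWarning: Mean of empty slice.
  ret = ret.dtype.type(ret / rcount)
<stdin>:7: RuntimeWarning: Mean of empty slice.
```

View pics/f.png

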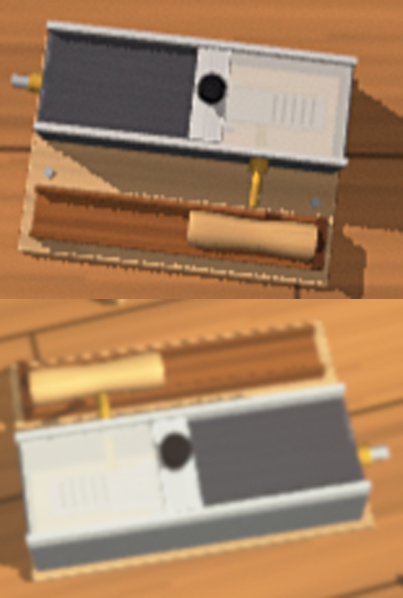

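Final view: the cover is closed, and the knob's pixels in the top view match the start exactly, so the pin is down. The handle lies against the stop, with its end at about (318,240). I'm handing the job in.

```bash
python3 -c "
from bench import r
print(r.close_job())"
```

```text
the job is handed in; nothing more can be done
None
```

I ran the whole job in order and handed it in at about 23.5 s: the handle is at the stop, both trigger stages were held for their times, and the cover is closed with the plunger down; no verdict came back.

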